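# Clear and turn the chopping board, set out the pots

## Task

Use the scraper block, not the fingers, to wipe all the carrot ends off the chopping board over the shelf's right side into the scrap tub. Then slide the board, still lying flat, well out past the shelf's left edge (about a third of its length) so that you can get under it, turn it over and leave it plain side up, lying flat, squarely and completely back on the shelf. Stand the snack pod and the glass container upright on its clean face, and the scraper on its cork mat; the lunchbox and bottle stay where they are.

Things in the scene. Friction and masses are not known exactly. Their poses are not given: they have to be found in the camera images.
- shelf: fixed pull-out shelf unit, a block 300 (its x) by 190 (y) by 100 mm high with closed sides and a flat grey top. Origin: centre of its underside, on the bench; x points from its front (robot side) to its back, y to its left: the left edge lies at y = +95 mm, the right at -95. It stands turned up to 0.25 rad. Beside its left edge is free air down to the bench
- board: loose wooden chopping board, 130 (its x) by 150 (y) by 12 mm thick, 0.16-0.26 kg. Origin: its centre. The +z face has a dark juice groove round it and starts up; the -z face is plain. It starts flat on the shelf, square to it within 0.03 rad, right (-y) edge 3-8 mm inside the shelf's right edge, left edge 32-37 mm inside its left edge
- tub: fixed open steel scrap tub, 260 (x) by 150 (y) by 55 mm high, walls 4 mm, on the bench against the right-hand (-y) side of the shelf, its axes along the shelf's. Origin: centre of its underside. What is pushed over the shelf's right edge beside the board falls into it
- scraper: loose scraper block, 0.13-0.21 kg: a grey foot 130 (its x) by 36 (y) by 26 mm high with a wooden grip rib on top, 70 (x) by 18 (y) mm, from 26 to 66 mm high. Origin: centre of the underside. Its long upright sides push the carrot ends; grip the rib across its y
- mat: thin cork mat, 200 (its x) by 120 (y) mm, flat on the bench to the left of the shelf, with no thickness to the touch (the scraper stands at z = 0 on it): the scraper's place. Origin: its centre, on the bench
- lunchbox: bystander: grey plastic lunchbox, 150 x 104 x 58 mm; origin at centre of underside
- bottle: bystander: yellow aluminium drink bottle, 68 mm diameter, 200 mm high; origin at centre of underside
- pod: loose closed snack pod of stiff teal silicone, a round pot 60 mm in diameter and 52 mm high (52 mm across its foot), 0.12 kg, upright on the bench left of the shelf; origin at centre of underside
- jar: loose small round glass container with a steel lid, 58 mm across the lid, 56 mm across the glass, 55 mm high, 0.2 kg, upright at the back end of the shelf; origin at centre of underside
- offcut0: loose firm carrot end, a disc 28 mm in diameter and 15 mm thick, 11 g, lying on the board at the start; origin at centre of its flat underside. Three to six of the six are there (None if absent)
- offcut1: loose firm carrot end, a disc 28 mm in diameter and 15 mm thick, 11 g, lying on the board at the start; origin at centre of its flat underside. Three to six of the six are there (None if absent)
- offcut2: loose firm carrot end, a disc 28 mm in diameter and 15 mm thick, 11 g, lying on the board at the start; origin at centre of its flat underside. Three to six of the six are there (None if absent)
- offcut3: loose firm carrot end, a disc 28 mm in diameter and 15 mm thick, 11 g, lying on the board at the start; origin at centre of its flat underside. Three to six of the six are there (None if absent)
- offcut4: loose firm carrot end, a disc 28 mm in diameter and 15 mm thick, 11 g, lying on the board at the start; origin at centre of its flat underside. Three to six of the six are there (None if absent)
- offcut5: loose firm carrot end, a disc 28 mm in diameter and 15 mm thick, 11 g, lying on the board at the start; origin at centre of its flat underside. Three to six of the six are there (None if absent)

How it is judged (in metres and radians):
On the way, in this order (a step that is already met when the one before it is completed fails the run):
1. all the carrot ends are in the scrap tub, the board still groove side up (x of offcut0 in the frame of tub between -0.127 and 0.127 m and y of offcut0 in the frame of tub between -0.072 and 0.072 m and z of offcut0 in the frame of tub between -0.005 and 0.055 m and x of offcut1 in the frame of tub between -0.127 and 0.127 m and y of offcut1 in the frame of tub between -0.072 and 0.072 m and z of offcut1 in the frame of tub between -0.005 and 0.055 m and x of offcut2 in the frame of tub between -0.127 and 0.127 m and y of offcut2 in the frame of tub between -0.072 and 0.072 m and z of offcut2 in the frame of tub between -0.005 and 0.055 m and x of offcut3 in the frame of tub between -0.127 and 0.127 m and y of offcut3 in the frame of tub between -0.072 and 0.072 m and z of offcut3 in the frame of tub between -0.005 and 0.055 m and x of offcut4 in the frame of tub between -0.127 and 0.127 m and y of offcut4 in the frame of tub between -0.072 and 0.072 m and z of offcut4 in the frame of tub between -0.005 and 0.055 m and x of offcut5 in the frame of tub between -0.127 and 0.127 m and y of offcut5 in the frame of tub between -0.072 and 0.072 m and z of offcut5 in the frame of tub between -0.005 and 0.055 m and angle between board's own z axis and vertical below 0.3 rad), for 0.2 s.
2. the board, lying flat and groove side up, sticks out at least 35 mm past the shelf's left edge (y of board in the frame of shelf above 0.055 m and angle between board's own z axis and vertical below 0.12 rad and height (world z) of board between 0.095 and 0.115 m), for 0.2 s.
At the end, for the whole second after the job is handed in: Carrot ends in the tub; board flat on the shelf, plain side up, within 0.2 rad of square and at most about 5 mm past any shelf edge; pod and glass container at rest upright on it, centres 10 mm or more inside its edges; scraper upright, its centre within 60 mm of the mat's (x of offcut0 in the frame of tub between -0.127 and 0.127 m and y of offcut0 in the frame of tub between -0.072 and 0.072 m and z of offcut0 in the frame of tub between -0.005 and 0.055 m and x of offcut1 in the frame of tub between -0.127 and 0.127 m and y of offcut1 in the frame of tub between -0.072 and 0.072 m and z of offcut1 in the frame of tub between -0.005 and 0.055 m and x of offcut2 in the frame of tub between -0.127 and 0.127 m and y of offcut2 in the frame of tub between -0.072 and 0.072 m and z of offcut2 in the frame of tub between -0.005 and 0.055 m and x of offcut3 in the frame of tub between -0.127 and 0.127 m and y of offcut3 in the frame of tub between -0.072 and 0.072 m and z of offcut3 in the frame of tub between -0.005 and 0.055 m and x of offcut4 in the frame of tub between -0.127 and 0.127 m and y of offcut4 in the frame of tub between -0.072 and 0.072 m and z of offcut4 in the frame of tub between -0.005 and 0.055 m and x of offcut5 in the frame of tub between -0.127 and 0.127 m and y of offcut5 in the frame of tub between -0.072 and 0.072 m and z of offcut5 in the frame of tub between -0.005 and 0.055 m and angle between board's own z axis and vertical above 3.06 rad and ((angle between the x axis of board and the x axis of shelf, either way round below 0.2 rad and x of board in the frame of shelf between -0.09 and 0.09 m and y of board in the frame of shelf between -0.026 and 0.026 m) or (angle between the x axis of board and the y axis of shelf, either way round below 0.2 rad and x of board in the frame of shelf between -0.08 and 0.08 m and y of board in the frame of shelf between -0.036 and 0.036 m)) and height (world z) of board between 0.101 and 0.111 m and linear speed of each of board, pod, jar, scraper below 0.02 m/s and x of pod in the frame of board between -0.055 and 0.055 m and y of pod in the frame of board between -0.065 and 0.065 m and z of pod in the frame of shelf between 0.107 and 0.118 m and angle between each of pod, jar, scraper's own z axis and vertical below 0.1 rad and x of jar in the frame of board between -0.055 and 0.055 m and y of jar in the frame of board between -0.065 and 0.065 m and z of jar in the frame of shelf between 0.107 and 0.118 m and horizontal distance between scraper and mat below 0.06 m and height (world z) of scraper below 0.01 m); the robot touches nothing.
It fails at once if a carrot end is touched with the fingers (contact force between the fingers and offcut0 above 0.05 N or contact force between the fingers and offcut1 above 0.05 N or contact force between the fingers and offcut2 above 0.05 N or contact force between the fingers and offcut3 above 0.05 N or contact force between the fingers and offcut4 above 0.05 N or contact force between the fingers and offcut5 above 0.05 N).
It fails at once if a bystander is moved more than 30 mm or tipped (distance of any of lunchbox, bottle from where it was at the start of the episode above 0.03 m or angle between any of lunchbox, bottle's own z axis and vertical above 0.5 rad).
Of offcut0, offcut1, offcut2, offcut3, offcut4, offcut5 only 3 to 6 are there at a start; the rules pass over those that are not, and their reading is None.
At some moment in a run one of scraper, pod may be knocked a few centimetres aside while the robot is not near it.
Once in a run the grip may slacken for a moment while it holds something.
It also fails if it takes over 200 s, if anything falls off the work surface, if the arm or the gripper's body presses on something with over 40 N, if the wrist force passes 120 N, or if a joint passes its speed limit or range.

## Robot

A 6-joint arm with a two-finger parallel gripper is mounted at the origin on the work surface. World frame = base frame: x ahead of the robot, y to its left, z up, the work surface at z = 0. Lengths are in mm, angles in rad, forces in N, time in s.
With the tool pointing down it reaches from about 275 to 825 mm from the base axis. Payload 5.2 kg.
Tool frame: the origin (TCP) lies at the very end of the fingers, on their centre line; the grasp point (between the pads) lies 19 mm behind it; z points along the fingers, y is the line along which they close (so a half turn about z gives the same grasp; the last joint's range is limited). The gripper opens to 93 mm and grips with 3 to 60 N. Pads are 15 mm wide; open, the fingers measure 128 mm over their backs; the gripper's body (75 mm by 188 mm) begins 65 mm behind the grasp point.
Start: joints at [-1.46, 0.259, 1.535, -0, 1.348, -0.203], TCP at [169.792, -523.14, 218.653] pointing down, gripper open.
Joint ranges: [-3.14, 3.14], [-0.91, 2.08], [0.19, 2.58], [-1.22, 4.36], [0.22, 2.71], [-3.12, 3.12]. Speed limits (rad/s): [2.57, 2.57, 3.14, 3.14, 3.14, 3.14].

## Interface

Orientations are given as [roll, pitch, yaw] about the fixed x, y, z axes, in that order (R = Rz(yaw) Ry(pitch) Rx(roll)).
In Python, from bench import robot gives the robot as it stands. Calls block until the motion is done:
- robot.move_ptp(position, orientation): joint-space move of the TCP to a pose.
- robot.move_linear(position, ori=None, speed=150, f_stop=None): straight line of the TCP; ori=None keeps the orientation; speed is the mean speed in mm/s. With f_stop (N) it stops when the force on the tool has changed by that much, and returns True; else False.
- robot.move_j(angles): joint-space move.
- robot.move_gripper(opening): opening from 0.0 (shut) to 1.0 (fully open); the grip force is fixed at half the most; returns when the fingers have stopped.
- robot.sleep(seconds).
- robot.inverse_kinematics(position, orientation): joint angles nearest the present ones, or None.
- robot.get_image(name): name is "scene" or "side" or "wrist"; returns a dict with "img" (400x640x3 uint8, blue, green, red), "fovy" (degrees; the focal length in pixels is half the picture's height over the tangent of half this angle, whatever the lens; pixels are square), "cx", "cy" (the principal point, pixels), "k1" (the pictures are not rectified: a ray, as slopes to the right and down, at radius r is drawn at 1 + k1 r^2 times it, then the intrinsics apply), "eye" and "orientation" of the camera in the world. Camera axes: x right, y down, z forward; pixel columns grow to the right and rows downward; lengths in mm; the calibration is good to about 2 mm. A picture is of the moment at which its call begins. There is no depth.
A pose or a line that the arm cannot do raises robot.MotionError and nothing moves.
- robot.hand_in(): hands the job in; it is judged then, once.
Readings, each from a call of its own:
- robot.current_t(): time.
- robot.current_qpos(): joint angles.
- robot.current_joint_vel(): joint speeds.
- robot.current_joint_efforts(): joint torques, N m.
- robot.current_tcp_pos(): TCP position.
- robot.current_eef_rot(): TCP orientation.
- robot.current_contact_force(): force on the tool from outside, world axes, zero at the start.
- robot.current_ft_torque(): the same for the moment, N m.
- robot.current_gripper_width(): opening from 0.0 (shut) to 1.0 (fully open).
- robot.current_finger_force(): force on a finger pad.
Only numpy, scipy, OpenCV 4.12 (cv2) and the standard library are available. Lean on these libraries where they do the work, as an engineer would, in place of code of your own. Each camera call takes 0.05 s, during which the arm holds its last target. There are 200 camera calls.

## Working session

There is one attempt and no reset: what is moved stays moved. The work goes in short steps, each a Python script; the robot and the scene stay as the last script left them, time stands still between calls to the robot, and variables do not carry over. Pictures are saved under pics/ and viewed, at most 14 in all, crops included, and the job is handed in when it is done.

```bash
ls; mkdir -p pics; cat > h.py <<'E'
import numpy as np, cv2
from bench import robot
from scipy.spatial.transform import Rotation as R
def rot(o): return R.from_euler('xyz',o).as_matrix()
def cam(name,save=None):
    d=robot.get_image(name); 
    if save: cv2.imwrite('pics/'+save,d['img'])
    return d
def ray(d,uv):
    uv=np.atleast_2d(np.float64(uv)); f=200/np.tan(np.radians(d['fovy'])/2)
    K=np.array([[f,0,d['cx']],[0,f,d['cy']],[0,0,1.]])
    p=cv2.undistortPoints(uv.reshape(-1,1,2),K,np.array([d['k1'],0,0,0.])).reshape(-1,2)
    return (rot(d['orientation'])@np.c_[p,np.ones(len(p))].T).T
def onz(d,uv,z):
    r=ray(d,uv); e=np.array(d['eye']); return e+r*((z-e[2])/r[:,2])[:,None]
def proj(d,P):
    f=200/np.tan(np.radians(d['fovy'])/2); K=np.array([[f,0,d['cx']],[0,f,d['cy']],[0,0,1.]])
    Rm=rot(d['orientation']).T; q=(Rm@(np.atleast_2d(np.float64(P))-d['eye']).T).T
    s=q[:,:2]/q[:,2:]; s=s*(1+d['k1']*(s**2).sum(1))[:,None]
    return s*f+[d['cx'],d['cy']]
E
python3 - <<'E'
from h import *
for n in('scene','side','wrist'):
    d=cam(n,n+'0.png'); print(n,d['eye'],d['orientation'],d['fovy'],d['cx'],d['cy'],d['k1'])
print(robot.current_eef_rot())
E
```

```text
bench.py
pics
scene [ 949.63605143 -729.71309403  579.88836861] [-2.13591904e+00 -1.70174108e-03  4.90930615e-01] 55.08842021856106 315.5984949647046 198.45794127573788 0.030865454363166643
side [104.09782782 397.26317658 863.50323797] [-2.46107705  0.0064341  -2.31316948] 51.12957202648566 319.0054882901697 201.02621608935414 -0.10467272720662807
wrist [ 243.60879234 -499.16300262  383.84228968] [ 2.86094914e+00  1.08206630e-03 -1.25710328e+00] 64.85916962335023 322.81380171926173 199.78421636003793 -0.017444466303291172
[-3.14026473e+00 -2.56952893e-04  3.13824225e-01]
```

View pics/scene0.png

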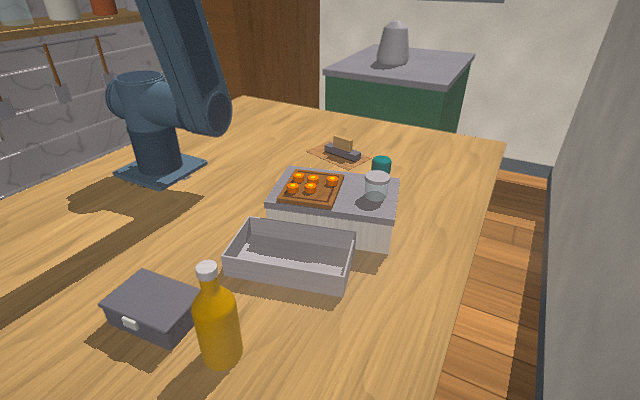

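View pics/side0.png

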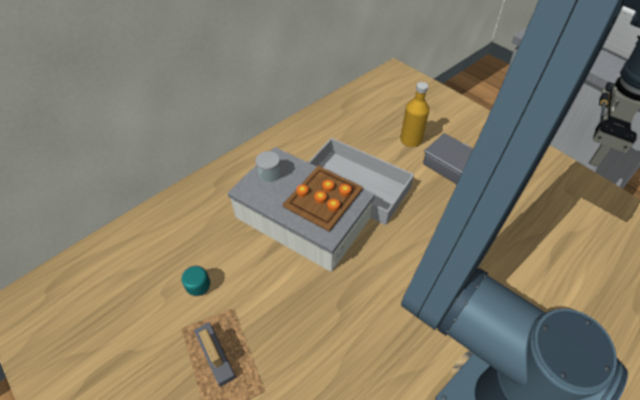

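The scene view shows five carrot ends on the board (side view near 302–345, 185–203), the jar at the shelf's back (side 268,165), the pod at (196,280), and the scraper on the mat at (214,352). The lunchbox and bottle are on the right. Next I'll get rough positions, then look from above.

```bash
python3 - <<'E'
from h import *
d=cam('side')
print(onz(d,[(277,150),(231,195),(332,250),(375,197)],100).round())
print(onz(d,[(196,283),(214,356),(223,355)],0).round())
sh=onz(d,[(303,203)],100)[0]; ta=onz(d,[(218,330)],0)[0]
# wrist cam over shelf
def look(c,save,yaw,h):
    for y in yaw:
        for k in range(3):
            try:
                Rm=rot([np.pi,0,y]); 
                # camera offset in tool frame from start
                T0=rot([-3.14026473,-2.57e-4,.3138]); off=T0.T@(np.array([243.6,-499.16,383.84])-[169.79,-523.14,218.65])
                a=np.array(c)+0; 
                p=np.array([a[0],a[1],0])-Rm@np.array([off[0],off[1],0])*1; p[2]=h
                robot.move_ptp(p.tolist(),[np.pi,0,y]); dd=cam('wrist',save); print(save,off,p,y,dd['eye'],dd['orientation']); return dd
            except robot.MotionError as e: print(e); break
look(sh,'w1.png',[0.3,1.57,-1.57,3.1],330)
E
```

```text
[[ 764.  -52.  100.]
 [ 720.  125.  100.]
 [ 444.   54.  100.]
 [ 482. -123.  100.]]
[[637. 304.   0.]
 [466. 370.   0.]
 [455. 354.   0.]]
w1.png [  77.65015604   -0.24500578 -165.16986964] [509.85210984  -8.63697197 330.        ] 0.3 [584.11228577  13.21052566 495.57821117] [ 2.86009368e+00 -5.19137396e-04 -1.27207848e+00]
```

View w1.

View pics/w1.png

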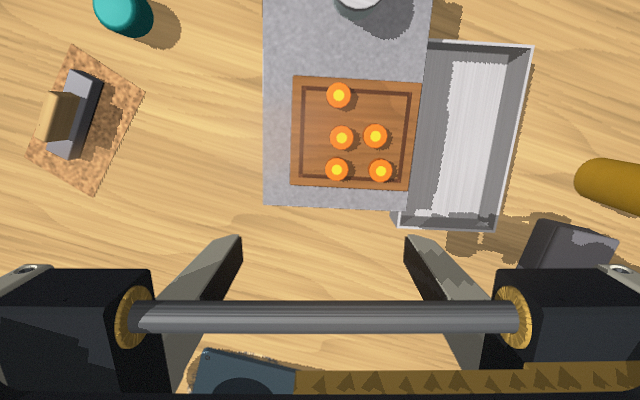

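The view from above shows the board at roughly (292–420, 77–191) with five carrots, and the tub to its right (398–533, 40–230). The shelf's left edge is at column 263. The mat with the scraper is at (26–145, 44–196) and the pod at (122,12).

```bash
python3 - <<'E'
from h import *
d=dict(img=cv2.imread('pics/w1.png'),eye=[584.11228577,13.21052566,495.57821117],orientation=[2.86009368,-5.19e-4,-1.27207848],fovy=64.85916962335023,cx=322.81380171926173,cy=199.78421636003793,k1=-0.017444466303291172)
hsv=cv2.cvtColor(d['img'],cv2.COLOR_BGR2HSV)
def blobs(m,amin):
    m=cv2.morphologyEx(m,cv2.MORPH_OPEN,np.ones((3,3)))
    return [c for c in cv2.findContours(m,cv2.RETR_EXTERNAL,cv2.CHAIN_APPROX_NONE)[0] if cv2.contourArea(c)>amin]
def rect(c,z):
    P=onz(d,c.reshape(-1,2),z)[:,:2].astype(np.float32); (cx,cy),(w,h),a=cv2.minAreaRect(P); return round(cx,1),round(cy,1),round(w,1),round(h,1),round(np.radians(a),3)
print(hsv[130,312],hsv[180,300],hsv[135,340],hsv[60,300],hsv[100,200])
reg=np.zeros(hsv.shape[:2],np.uint8); reg[60:205,275:430]=255
m=cv2.inRange(hsv,(0,90,40),(25,255,255))&reg
for c in blobs(m,500): print('board',rect(c,112))
m=cv2.inRange(hsv,(5,200,200),(30,255,255))
for c in blobs(m,100):
    (u,v),r=cv2.minEnclosingCircle(c); print('car',u,v,r,onz(d,[(u,v)],127)[0].round(1))
m=cv2.inRange(hsv,(0,0,60),(180,45,255)); m[:,:255]=0; m[:,440:]=0; m[212:]=0
e=[]; 
for r in (30,60,90,120,150,180): e.append([np.nonzero(m[r])[0].min(),r])
P=onz(d,e,100)[:,:2]; l=np.polyfit(P[:,0],P[:,1],1); print('left edge',P.round(1).tolist(),np.arctan(l[0]))
e=[]
for c in (270,275,280,285,300,330,360,380): 
    col=np.nonzero(hsv[:,c,1][195:225]>70)[0]; e.append([c,195+col.min()])
P2=onz(d,e,100); print('front',P2.round(1).tolist())
# mat view
try: robot.move_ptp([420,330,330],[np.pi,0,0.3]); 
except robot.MotionError as x: print(x)
d=cam('wrist','w2.png'); print({k:d[k] if k!='img' else 0 for k in d}, robot.current_t())
E
```

```text
[ 13 134 187] [ 14 146 180] [ 26 185 245] [150   1 176] [ 18 114 221]
board (565.2, -30.5, 128.7, 148.7, np.float64(0.243))
car 379.9545593261719 170.13636779785156 11.32275104522705 [537.3 -72.4 127. ]
car 336.5 169.0 11.10190200805664 [523.4 -22.7 127. ]
car 374.770751953125 135.56858825683594 11.646845817565918 [573.5 -52.9 127. ]
left edge [[646.9, 103.5], [616.2, 95.7], [583.6, 88.6], [550.3, 79.0], [514.8, 70.0], [477.5, 60.6]] 0.24899316731075646
front [[447.6, 43.6, 100.0], [448.2, 37.0, 100.0], [450.1, 30.7, 100.0], [452.1, 24.4, 100.0], [456.6, 5.2, 100.0], [466.9, -33.0, 100.0], [475.9, -71.7, 100.0], [482.3, -97.5, 100.0]]
{'img': 0, 'fovy': 64.85916962335023, 'cx': 322.81380171926173, 'cy': 199.78421636003793, 'k1': -0.017444466303291172, 'eye': array([494.78830277, 351.91136577, 495.84261807]), 'orientation': array([ 2.86068926e+00, -1.07822738e-03, -1.27193393e+00])} 3.8583
```

View pics/w2.png

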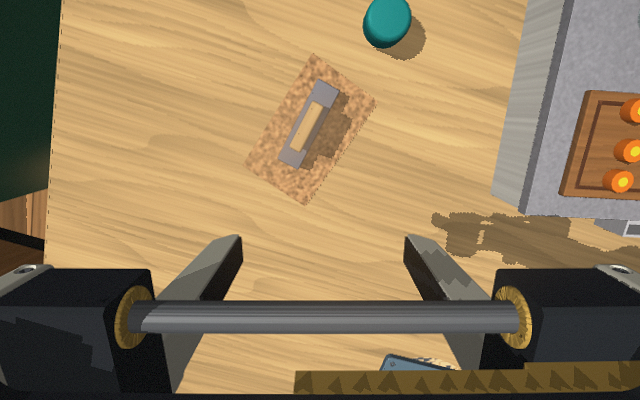

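The view over the mat shows the scraper at foot corners of about (317,79), (340,91), (305,168) and (279,156), on the mat at (245–377, 53–205). The pod is at (388,22). I'll measure these by mask.

```bash
cat >> h.py <<'E'
TH=0.247; EX=np.array([np.cos(TH),np.sin(TH)]); EY=np.array([-EX[1],EX[0]]); C0=np.array([613.6,-2.7])
def s2w(x,y): return C0+x*EX+y*EY
def w2s(p): p=np.atleast_2d(p)[:,:2]-C0; return np.c_[p@EX,p@EY]
def blobs(m,amin,k=3):
    m=cv2.morphologyEx(m,cv2.MORPH_OPEN,np.ones((k,k)))
    return [c for c in cv2.findContours(m,cv2.RETR_EXTERNAL,cv2.CHAIN_APPROX_NONE)[0] if cv2.contourArea(c)>amin]
def rect(d,c,z):
    P=onz(d,c.reshape(-1,2),z)[:,:2].astype(np.float32); (cx,cy),(w,h),a=cv2.minAreaRect(P); return [round(float(v),3) for v in (cx,cy,w,h,np.radians(a))]
E
python3 - <<'E'
from h import *
d=cam('wrist')
hsv=cv2.cvtColor(d['img'],cv2.COLOR_BGR2HSV)
print('px',hsv[85,328],hsv[125,310],hsv[180,310],hsv[70,320],hsv[110,330])
m=cv2.inRange(hsv,(0,0,0),(180,80,200)); m[:50]=0;m[200:]=0;m[:,:250]=0;m[:,380:]=0
m=cv2.inRange(hsv,(100,0,90),(180,255,255)); mm=np.zeros_like(m); mm[50:200,250:380]=m[50:200,250:380]
for c in blobs(mm,100,1): print('foot',rect(d,c,26))
cork=[(313,53),(377,100),(308,205),(245,163)]
print('mat',rect(d,np.array(cork),0), onz(d,[(323,79),(340,90),(305,168),(279,157)],26).round(1).tolist())
print('ribpx', onz(d,[(321,100),(338,107),(308,155),(290,147)],66).round(1).tolist())
t=cv2.inRange(hsv,(80,100,30),(95,255,255))
for c in blobs(t,300): print('pod',cv2.boundingRect(c),[onz(d,[cv2.minEnclosingCircle(c)[0]],z)[0].round(1) for z in (0,30,52)])
cv2.imwrite('pics/c2.png',cv2.resize(d['img'][45:210,235:385],None,fx=3.5,fy=3.5,interpolation=2))
d=cam('side'); hsv=cv2.cvtColor(d['img'],cv2.COLOR_BGR2HSV)
t=cv2.inRange(hsv,(80,100,30),(95,255,255))
for c in blobs(t,150): print('pod side',cv2.boundingRect(c),[onz(d,[cv2.minEnclosingCircle(c)[0]],z)[0].round(1) for z in (0,26,52)])
# jar lid centre in side view ~ (268,158)
j=onz(d,[(267,157)],155)[0]; print('jar',j.round(1),w2s(j).round(1))
cv2.imwrite('pics/cj.png',cv2.resize(d['img'][140:215,225:385],None,fx=5,fy=5,interpolation=2))
o=cv2.inRange(hsv,(5,180,150),(30,255,255)); o[:150]=0;o[220:]=0;
print([ (cv2.boundingRect(c)) for c in blobs(o,20)])
print('carrots w1', w2s([[537.3,-72.4],[523.4,-22.7],[573.5,-52.9]]).round(1))
E
```

```text
px [140  11 136] [ 17 115 218] [ 15 127 203] [ 15 124 203] [ 16 115 138]
foot [515.984, 356.5, 33.113, 26.971, 1.377]
mat [454.258, 358.839, 121.196, 196.257, 1.272] [[534.0, 362.9, 26.0], [527.1, 335.6, 26.0], [405.3, 351.8, 26.0], [409.9, 393.6, 26.0]]
ribpx [[505.3, 356.9, 66.0], [503.5, 333.0, 66.0], [431.4, 352.8, 66.0], [434.7, 379.2, 66.0]]
pod (363, 0, 48, 48) [array([635.6, 297.7,   0. ]), array([627.1, 300.9,  30. ]), array([620.9, 303.3,  52. ])]
pod side (185, 269, 24, 26) [array([642.3, 303.5,   0. ]), array([626. , 306.3,  26. ]), array([609.8, 309.1,  52. ])]
jar [714.3  12.5 155. ] [[101.4  -9.9]]
[]
carrots w1 [[-91.  -48.9]
 [-92.4   2.7]
 [-51.2 -38.9]]
```

View pics/c2.png

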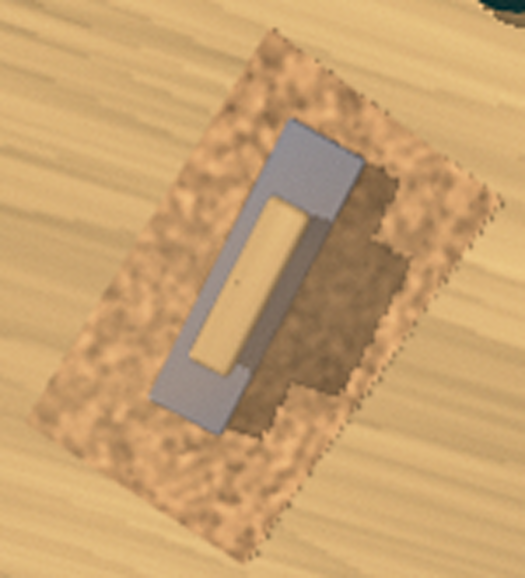

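View pics/cj.png

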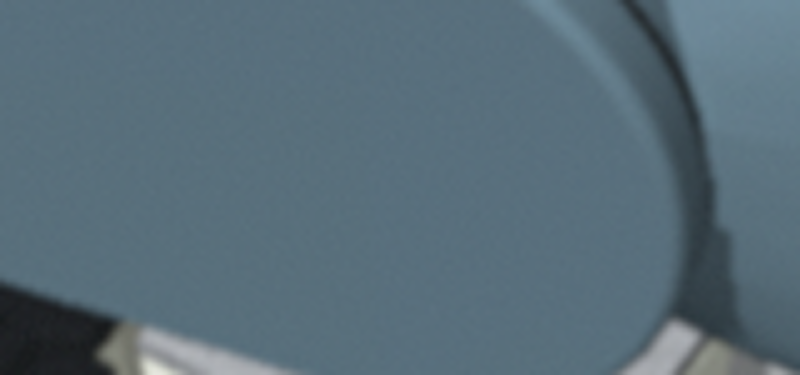

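The crop shows the foot corners at crop positions (292,118), (364,158), (220,434) and (150,397), and the rib top at (272,196), (308,214), (226,376) and (190,354). The second crop shows only the arm blocking the side view. Next I'll grasp the scraper.

```bash
cat >> h.py <<'E'
def down(p,z,yaw,lin=True,speed=150,f=None):
    q=[float(p[0]),float(p[1]),float(z)]
    return robot.move_linear(q,[np.pi,0,yaw],speed,f) if lin else robot.move_ptp(q,[np.pi,0,yaw])
E
python3 - <<'E'
from h import *
d=cam('wrist')
S=lambda P:np.array(P)/3.5+[235,45]
f=onz(d,S([(292,118),(364,158),(220,434),(150,397)]),26)[:,:2]; r=onz(d,S([(272,196),(308,214),(226,376),(190,354)]),66)[:,:2]
mt=onz(d,S([(273,28),(504,203),(248,562),(33,418)]),0)[:,:2]
for n,P in(('foot',f),('rib',r),('mat',mt)):
    v=P[0]+P[1]-P[2]-P[3]; print(n,P.mean(0).round(1),np.arctan2(v[1],v[0]).round(3),np.linalg.norm(v)/2,np.linalg.norm(P[0]-P[1]))
print(w2s(onz(dict(d,eye=[584.11228577,13.21052566,495.57821117],orientation=[2.86009368,-5.19e-4,-1.27207848]),[(339,95),(341,138),(336,169),(380,170),(375,135)],127)).round(1))
v=f[0]+f[1]-f[2]-f[3]; psi=np.arctan2(v[1],v[0]); p=(f.mean(0)+r.mean(0))/2
print(p,psi)
robot.move_gripper(0.6)
down(p,120,psi,False); down(p,31,psi,True,80,10)
robot.move_gripper(0.0); print('w',robot.current_gripper_width(),robot.current_finger_force(),robot.current_tcp_pos())
down(p,230,psi)
print(robot.current_gripper_width(),robot.current_finger_force())
b=s2w(-53.7,52)
down(b,230,TH,False); print(robot.current_qpos().round(2),robot.current_t())
cam('side','s3.png')
E
```

```text
foot [466.8 365.6] -0.198 127.97656511560257 32.78153561710937
rib [466.7 366.1] -0.196 67.6464244402399 14.898496571599116
mat [453.2 359.8] -0.304 197.07240905653126 120.98232421649195
[[ -8.9   5.2]
 [-55.9  -0.2]
 [-92.4   3.3]
 [-90.9 -49. ]
 [-50.5 -39.1]]
[466.71150276 365.84352751] -0.19804297060481846
w 0.18914255819861178 29.99894231557846 [466.67371578 365.87859617  30.96182543]
0.190815446967592 29.998474717140198
[-0.14  0.25  1.52  0.    1.37  1.18] 10.375
```

View pics/s3.png

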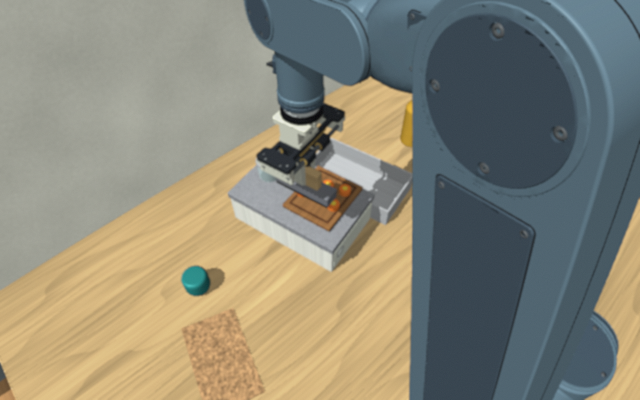

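The scraper is held level over the board's left side. Now the sweep.

```bash
python3 - <<'E'
from h import *
x=-53.7
print(down(s2w(x,50),144.5,TH,True,80,6), robot.current_tcp_pos())
print(down(s2w(x,-85),144.5,TH,True,60,25)); print(down(s2w(x,-132),144.5,TH,True,60,25))
print(robot.current_gripper_width(),robot.current_contact_force().round(1),robot.current_t())
cam('scene','s4.png'); cam('side','s4b.png'); cam('wrist','w4.png')
a=cv2.imread('pics/s4.png')[130:330,200:430]; b=cv2.imread('pics/w4.png')
cv2.imwrite('pics/m4.png',np.hstack([cv2.resize(a,(460,400)),cv2.resize(b,(340,400))]))
E
```

```text
False [549.77774094  32.61421242 145.08984807]
False
False
0.1926440927701936 [-0.5  0.9 -1.4] 14.975
```

View pics/m4.png

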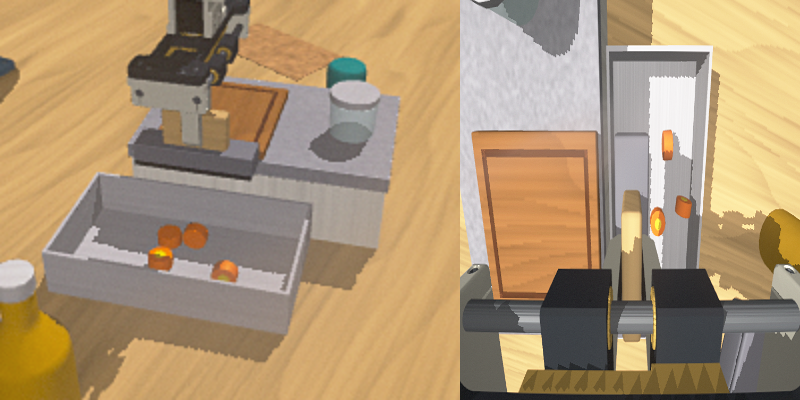

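All but one carrot end is in sight in the tub (crop: 170,237; 195,236; 161,258; 225,270), and the board is clear. I'll back off to find the fifth before pushing.

```bash
python3 - <<'E'
from h import *
down(s2w(-140,-140),250,TH)
d=cam('wrist','w5.png'); hsv=cv2.cvtColor(d['img'],cv2.COLOR_BGR2HSV)
m=cv2.inRange(hsv,(5,170,90),(28,255,255))
for c in blobs(m,60): 
    u=cv2.minEnclosingCircle(c)[0]; print(cv2.boundingRect(c),w2s(onz(d,[u],12)).round())
E
```

```text
(513, 120, 127, 74) [[-120. -472.]]
(394, 108, 12, 12) [[ -68. -235.]]
(362, 48, 15, 25) [[  -6. -195.]]
```

View pics/w5.png

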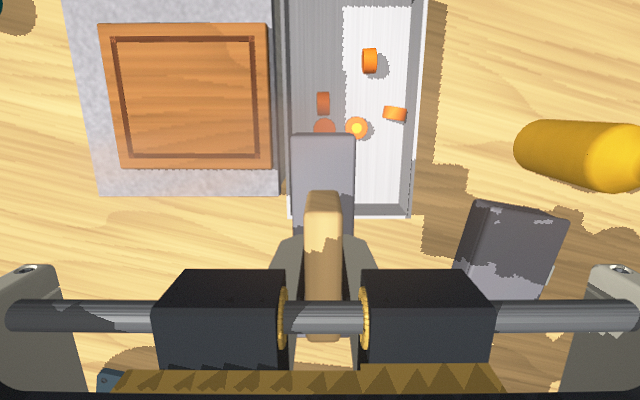

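All five carrot ends are in the tub: (370,60), (395,114), (357,128), (325,126), (323,103). The board is clean. Next I'll push it left with the scraper, and check IK for the turning grasp.

```bash
cat >> h.py <<'E'
def horiz(yaw,s=1,tilt=0.0):
    """tool z horizontal along world yaw (tilt up +), tool y = s*vertical"""
    z=np.array([np.cos(yaw)*np.cos(tilt),np.sin(yaw)*np.cos(tilt),np.sin(tilt)])
    u=np.array([-np.sin(tilt)*np.cos(yaw),-np.sin(tilt)*np.sin(yaw),np.cos(tilt)])
    y=s*u; x=np.cross(y,z); return R.from_matrix(np.c_[x,y,z]).as_euler('xyz').tolist()
E
python3 - <<'E'
from h import *
x=-53.7
down(s2w(x,-130),180,TH); down(s2w(x,-130),133,TH,True,80,8)
print(down(s2w(x,-98),133,TH,True,60,15),w2s(robot.current_tcp_pos()))
print(down(s2w(x,-25),133,TH,True,50,25),w2s(robot.current_tcp_pos()),robot.current_contact_force().round(1))
down(s2w(x,-35),133,TH,True,60); down(s2w(x-30,-35),250,TH)
d=cam('wrist','w6.png'); hsv=cv2.cvtColor(d['img'],cv2.COLOR_BGR2HSV)
m=cv2.inRange(hsv,(0,120,40),(25,255,255)); m[250:]=0
for c in blobs(m,3000): r=rect(d,c,112); print('board',r,w2s(r[:2]),cv2.boundingRect(c))
q0=robot.current_qpos()
for dy in np.arange(-0.8,0.81,0.2):
    for s in(1,-1):
        for z in (106,230):
            p=s2w(x,116); q=robot.inverse_kinematics([*p.tolist(),z],horiz(TH-np.pi/2+dy,s)); print(round(dy,1),s,z,None if q is None else np.round(q,2))
E
```

```text
False [[-53.60992436 -97.69774176]]
False [[-53.70047459 -25.13665298]] [ 0.6 -0.  -1.1]
board [544.664, 50.289, 128.635, 147.624, 0.243] [[-53.88820664  68.23538233]] (131, 90, 161, 133)
-0.8 1 106 [ 0.38  1.24  0.92 -0.93  2.3   2.42]
-0.8 1 230 [ 0.38  1.08  0.95 -1.03  2.37  2.27]
-0.8 -1 106 [ 0.38  1.24  0.92 -0.93  2.3  -0.72]
-0.8 -1 230 [ 0.38  1.08  0.95 -1.03  2.37 -0.87]
-0.6 1 106 [ 0.45  1.18  1.07 -0.99  2.16  2.44]
-0.6 1 230 [ 0.45  1.02  1.1  -1.08  2.23  2.29]
-0.6 -1 106 [ 0.45  1.18  1.07 -0.99  2.16 -0.7 ]
-0.6 -1 230 [ 0.45  1.02  1.1  -1.08  2.23 -0.85]
-0.4 1 106 [ 0.51  1.13  1.24 -1.06  2.02  2.48]
-0.4 1 230 [ 0.51  0.95  1.27 -1.13  2.09  2.33]
-0.4 -1 106 [ 0.51  1.13  1.24 -1.06  2.02 -0.66]
-0.4 -1 230 [ 0.51  0.95  1.27 -1.13  2.09 -0.81]
-0.2 1 106 [ 0.57  1.07  1.41 -1.14  1.88  2.54]
-0.2 1 230 [ 0.57  0.88  1.44 -1.2   1.95  2.39]
-0.2 -1 106 [ 0.57  1.07  1.41 -1.14  1.88 -0.6 ]
-0.2 -1 230 [ 0.57  0.88  1.44 -1.2   1.95 -0.76]
-0.0 1 106 None
-0.0 1 230 None
-0.0 -1 106 None
-0.0 -1 230 None
0.2 1 106 None
0.2 1 230 None
0.2 -1 106 None
0.2 -1 230 None
0.4 1 106 None
0.4 1 230 None
0.4 -1 106 None
0.4 -1 230 None
0.6 1 106 None
0.6 1 230 None
0.6 -1 106 None
0.6 -1 230 None
0.8 1 106 [ 0.6   0.97  2.28  4.26  1.62 -3.04]
0.8 1 230 [0.6  0.61 2.32 4.27 1.48 2.95]
0.8 -1 106 [0.6  0.97 2.28 4.26 1.62 0.1 ]
0.8 -1 230 [ 0.6   0.61  2.32  4.27  1.48 -0.19]
```

View pics/w6.png

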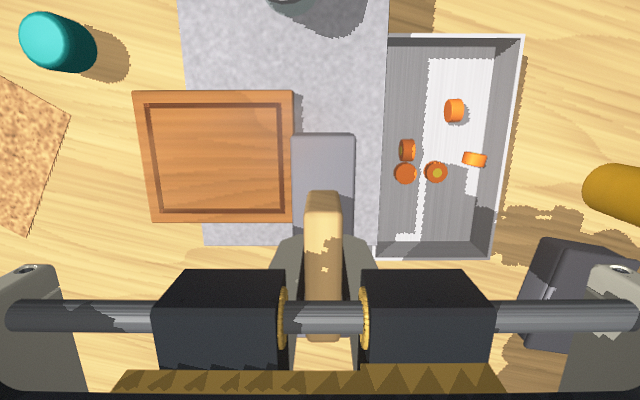

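The board now sits square with its left part well out over the edge, centred at shelf (-54, 68). I'll park the scraper in front of the shelf so the bench to the left is free, then grip the overhang from the left.

```bash
python3 - <<'E'
from h import *
d=cam('wrist'); print('lunch',onz(d,[(545,238),(528,290)],58).round())
p=s2w(-245,0); print(p)
down(p,180,TH,False); print(down(p,31.5,TH,True,80,8),robot.current_tcp_pos())
robot.move_gripper(0.6); down(p,200,TH)
robot.move_gripper(1.0)
cam('wrist','w7.png')
# approach board from left
yaw=TH-np.pi/2-0.2; o=horiz(yaw,-1); z=np.array([np.cos(yaw),np.sin(yaw)])
g=s2w(-54,101); a=g-z*130
robot.move_ptp([*a.tolist(),260],o); print(robot.current_qpos().round(2))
robot.move_linear([*a.tolist(),106],None,100,15); print(robot.current_tcp_pos().round(1),robot.current_contact_force().round(1),robot.current_t())
cam('side','s7.png'); 
E
```

```text
lunch [[ 535. -341.   58.]
 [ 462. -351.   58.]]
[376.03568327 -62.60154769]
False [376.31802745 -62.73911539  31.79649111]
[ 0.7   0.95  1.17 -1.19  2.12 -0.91]
[530.6 212.  106.7] [-0.4  1.2 -0.4] 30.45
```

View pics/s7.png

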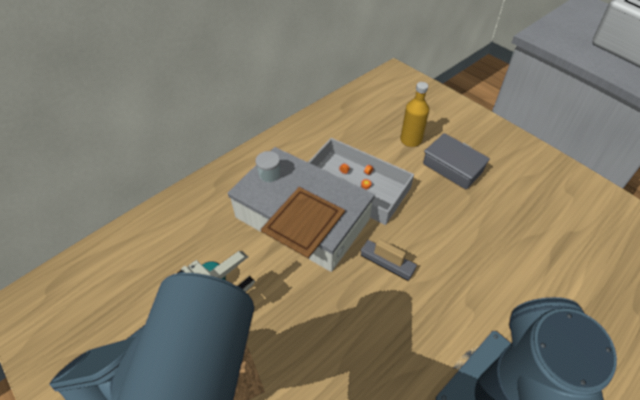

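The open gripper is level beside the board's overhang, the jar is at (267,160), and the scraper is parked at (390,260). Now grip, lift, and roll half a turn.

```bash
python3 - <<'E'
from h import *
yaw=TH-np.pi/2-0.2; g=s2w(-54,101)
print(robot.move_linear([*g.tolist(),106],None,80,10),robot.current_tcp_pos().round(1))
robot.move_gripper(0.0); print(robot.current_gripper_width(),robot.current_finger_force(),robot.current_contact_force().round(1))
robot.move_linear([*g.tolist(),200],None,80)
print(robot.current_gripper_width(),robot.current_contact_force().round(2),robot.current_ft_torque().round(2))
cam('scene','s8.png')
q=robot.current_qpos(); print(q.round(2)); 
for k in range(1,5):
    t=q.copy(); t[5]+=np.pi*k/4; robot.move_j(t.tolist()); print(robot.current_gripper_width(),robot.current_finger_force())
robot.sleep(.3)
cam('scene','s9.png'); print(robot.current_tcp_pos(),robot.current_t(),robot.current_ft_torque().round(2))
a,b=[cv2.resize(cv2.imread(f'pics/{n}.png')[110:290,200:460],(390,270)) for n in('s8','s9')]
cv2.imwrite('pics/m9.png',np.hstack([a,b]))
E
```

```text
False [536.6  82.4 106. ]
0.1266325790533861 29.99998837709427 [-0.2  0.5 -0.7]
0.12748219712631023 [-0.71 -0.5  -1.58] [ 0.94 -0.11 -0.02]
[ 0.55  0.92  1.46 -1.19  1.91 -0.7 ]
0.12686393446300048 30.000195801258087
0.1283428215415838 30.000145733356476
0.12903027495814787 30.00000536441803
0.12315516009866646 30.000151991844177
[536.44856045  81.96929017 199.33077617] 38.325 [ 0.94  0.05 -0.01]
```

View pics/m9.png

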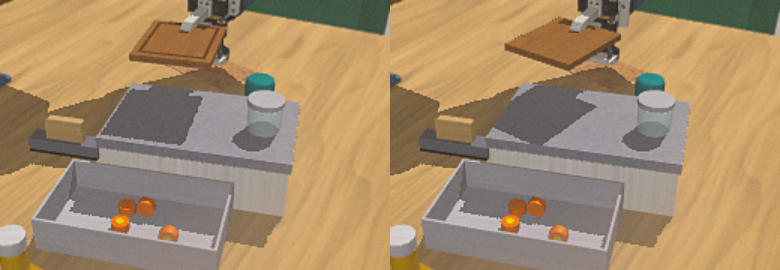

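The board is turned over, plain side up, and the grip is still firm (right half of the picture). It will land about 0.4 rad off square, so I'll set it down overhanging and square it with the scraper's long face.

```bash
python3 - <<'E'
from h import *
yaw=TH-np.pi/2-0.2; z=np.array([np.cos(yaw),np.sin(yaw)]); g=s2w(-31,102)
robot.move_linear([*g.tolist(),195],None,80)
robot.move_linear([*g.tolist(),125],None,80,12)
print(robot.move_linear([*g.tolist(),106.5],None,30,8),robot.current_tcp_pos().round(1),robot.current_contact_force().round(1))
robot.move_gripper(1.0); robot.sleep(.2)
a=g-z*110
print(robot.move_linear([*a.tolist(),106],None,80,10))
robot.move_linear([*a.tolist(),260],None,120)
p=s2w(-245,0)
robot.move_gripper(0.6)
down(p-[15,0],330,TH,False)
d=cam('wrist','w10.png'); print(robot.current_t()); hsv=cv2.cvtColor(d['img'],cv2.COLOR_BGR2HSV)
print({k:d[k] for k in('eye','orientation')})
d=cam('side','s10.png')
E
```

```text
False [558.6  88.6 106.3] [ 0.1  0.  -2.1]
False
47.2
{'eye': array([436.49757257, -43.80605745, 495.44522114]), 'orientation': array([ 2.85918675e+00, -3.04337069e-04, -1.32406868e+00])}
```

View pics/w10.png

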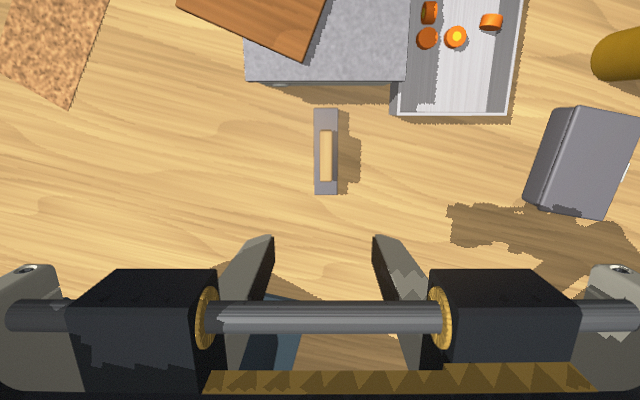

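The scraper stands in front of the shelf, foot at (314–338, 108–194), and the board lies at an angle at the top of the view. I'll pick up the scraper and measure the board.

```bash
python3 - <<'E'
from h import *
d=cam('wrist')
f=onz(d,[(314,108),(338,108),(338,194),(314,194)],26)[:,:2]; r=onz(d,[(320,130),(331.5,130),(333,181),(321,182)],66)[:,:2]
for P in(f,r): v=P[0]+P[1]-P[2]-P[3]; print(P.mean(0).round(1),np.arctan2(v[1],v[0]).round(3))
p=(f.mean(0)+r.mean(0))/2; v=f[0]+f[1]-f[2]-f[3]; psi=np.arctan2(v[1],v[0])
c=np.array([376.2,-62.7]); print(p,psi)
if np.linalg.norm(p-c)<6: p,psi=c,TH
down(p,150,psi,False); print(down(p,31,psi,True,80,10)); robot.move_gripper(0); print(robot.current_gripper_width(),robot.current_finger_force())
down(p,330,psi); down(s2w(-110,200),330,TH,False)
d=cam('wrist','w11.png'); hsv=cv2.cvtColor(d['img'],cv2.COLOR_BGR2HSV)
m=cv2.inRange(hsv,(5,130,40),(17,255,255)); m[250:]=0
for c in blobs(m,1500,5): r=rect(d,c,112); print('board',r,w2s(r[:2]),cv2.boundingRect(c))
E
```

```text
[376.6 -63.2] 0.251
[377.  -63.3] 0.276
[376.78818859 -63.28485979] 0.25104370124609976
False
0.19069130035539295 29.999915957450867
board [554.824, 57.072, 149.811, 128.509, 1.418] [[-42.37814274  72.32843962]] (356, 38, 155, 150)
```

View pics/w11.png

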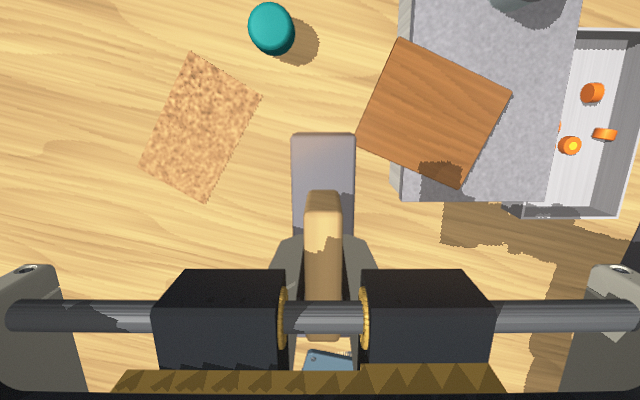

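The board lies plain side up at shelf (-42, 72), about -0.4 rad off, as expected. Next I'll push it square and fully back on.

```bash
python3 - <<'E'
from h import *
x=-42
down(s2w(x,205),200,TH); down(s2w(x,205),133,TH,True,80,10)
print(down(s2w(x,93),133,TH,True,40,30),w2s(robot.current_tcp_pos()),robot.current_contact_force().round(1))
down(s2w(x,115),133,TH,True,80)
down(s2w(x-60,160),300,TH)
d=cam('wrist','w12.png'); hsv=cv2.cvtColor(d['img'],cv2.COLOR_BGR2HSV)
m=cv2.inRange(hsv,(5,130,40),(17,255,255)); m[250:]=0
for c in blobs(m,1500,5): r=rect(d,c,112); print('board',r,w2s(r[:2]),cv2.boundingRect(c),cv2.contourArea(c))
print(robot.current_t(),robot.current_gripper_width())
E
```

```text
False [[-42.00271362  93.06366184]] [-0.8 -0.8 -1.8]
board [597.81, -12.63, 128.37, 150.652, 0.129] [[-17.7386242   -5.76803358]] (399, 29, 162, 140) 16956.0
60.4167 0.19218923305941765
```

View pics/w12.png

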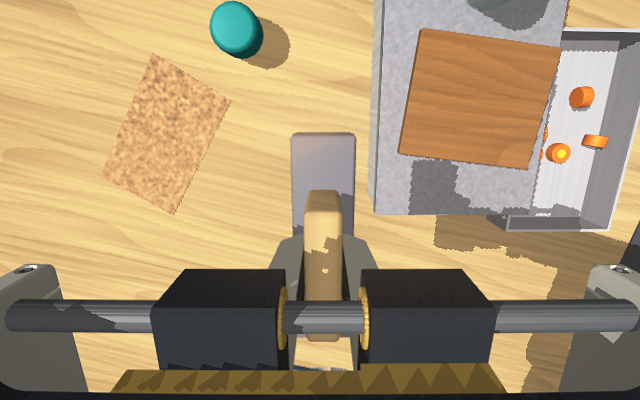

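The board is fully on the shelf but 0.12 rad off. One more light push on its front-left corner will square it, then the scraper goes to the mat.

```bash
python3 - <<'E'
from h import *
x=-75
down(s2w(x,125),180,TH); down(s2w(x,125),133,TH,True,80,10)
print(down(s2w(x,86),133,TH,True,40,30),w2s(robot.current_tcp_pos()))
down(s2w(x,120),133,TH,True,80); down(s2w(x,130),230,TH)
m0=np.array([453,360]); down(m0,150,-0.25,False); print(down(m0,31.5,-0.25,True,80,8),robot.current_tcp_pos().round(1))
robot.move_gripper(0.5); down(m0,230,-0.25)
robot.move_gripper(1.0)
down(s2w(-60,120),330,TH,False)
d=cam('wrist','w13.png'); hsv=cv2.cvtColor(d['img'],cv2.COLOR_BGR2HSV)
m=cv2.inRange(hsv,(5,130,40),(17,255,255)); m[250:]=0
for c in blobs(m,1500,5): r=rect(d,c,112); print('board',r,w2s(r[:2]),cv2.boundingRect(c),cv2.contourArea(c))
t=cv2.inRange(hsv,(80,100,30),(98,255,255)); t[250:]=0
for c in blobs(t,200): print('pod',cv2.boundingRect(c),[onz(d,[cv2.minEnclosingCircle(c)[0]],z)[0].round(1) for z in (26,52)])
print({k:d[k] for k in('eye','orientation')},robot.current_t())
E
```

```text
False [[-74.87496259  85.99627282]]
False [453.4 360.2  32.1]
board [601.926, -17.894, 128.31, 149.225, 0.161] [[-15.03457122 -11.87861861]] (366, 76, 139, 118) 13106.5
pod (192, 46, 49, 47) [array([617.1, 275.7,  26. ]), array([616.2, 267. ,  52. ])]
{'eye': array([601.22108983, 118.24201235, 495.50851274]), 'orientation': array([ 2.86021209e+00,  2.07416268e-04, -1.32424095e+00])} 71.5583
```

View pics/w13.png

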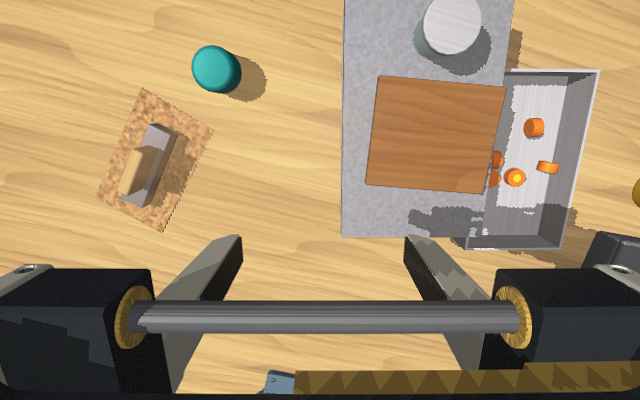

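The board is square within 0.09 rad at shelf (-15, -12), and the scraper is on the mat at about (150,165). The pod has been knocked aside, now at (216,69), and the jar lid is at (452,24). I'll view each from straight above and then pick, jar first.

```bash
cat >> h.py <<'E'
def nadir(c,h=300,yaw=TH):
    down(np.array(c)-78*np.array([np.cos(yaw),np.sin(yaw)]),h,yaw,False); return cam('wrist')
E
python3 - <<'E'
from h import *
jc=np.array([714,12])
d=dict(nadir(jc)); cv2.imwrite('pics/j.png',d['img'])
n=proj(d,[[d['eye'][0]+.01,d['eye'][1],155]])[0]; print('nadir px',n.round())
g=cv2.medianBlur(cv2.cvtColor(d['img'],cv2.COLOR_BGR2GRAY),3)
f=200/np.tan(np.radians(d['fovy'])/2); rp=29*f/(d['eye'][2]-155); print('r exp',rp)
c=cv2.HoughCircles(g,cv2.HOUGH_GRADIENT,1.5,20,param1=80,param2=25,minRadius=int(rp*.85),maxRadius=int(rp*1.2))
for x in (c[0][:6] if c is not None else []): P=onz(d,[x[:2]],155)[0]; print(x,P.round(1),w2s(P).round(1))
cv2.imwrite('pics/jc.png',cv2.resize(d['img'][20:220,200:440],None,fx=2,fy=2))
E
```

```text
nadir px [323. 109.]
r exp 29.398939362308745
[320.25 108.75  30.6 ] [712.6  15.4 155. ] [[100.4  -6.6]]
[ 63.75 234.75  34.05] [519.7 251.7 155. ] [[-28.9 269.6]]
[ 87.75 198.75  32.4 ] [567.3 227.7 155. ] [[ 11.4 234.7]]
[432.75 276.75  34.05] [ 569.7 -148.9  155. ] [[ -78.3 -131. ]]
[119.25 126.75  29.1 ] [649.1 200.6 155. ] [[ 84.1 188.5]]
[101.25 140.25  32.4 ] [631.7 217.1 155. ] [[ 71.3 208.8]]
```

View pics/jc.png

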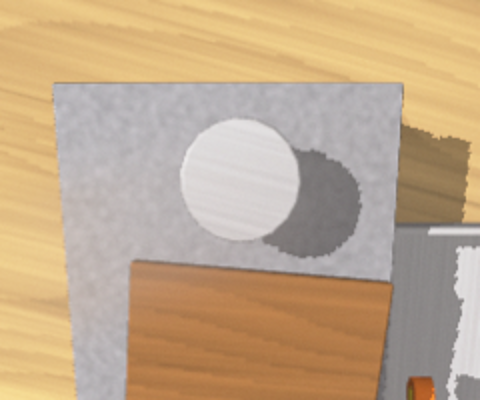

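The jar lid is at crop (240,179), which matches the Hough circle, so the jar is at (712.6, 15.4). Now I'll place it on the right half of the board.

```bash
python3 - <<'E'
from h import *
j=np.array([712.6,15.0]); by=0.161; B=np.array([601.9,-17.9]); Y=np.array([-np.sin(by),np.cos(by)])
q=robot.current_qpos()
best=min((TH-np.pi/2,TH+np.pi/2),key=lambda w:(lambda s:9 if s is None else abs(s[5]))(robot.inverse_kinematics([*j.tolist(),122],[np.pi,0,w])))
print(best)
robot.move_gripper(1.0)
down(j,230,best,False); print(down(j,122,best,True,100,10))
robot.move_gripper(0); print(robot.current_gripper_width(),robot.current_finger_force())
down(j,180,best); t=B-34*Y; down(t,180,best,True,120); print(robot.current_gripper_width())
print(down(t,134.5,best,True,50,5),robot.current_tcp_pos().round(1))
robot.move_gripper(0.85); down(t,260,best,True)
d=nadir([617,276]); print(robot.current_t())
hsv=cv2.cvtColor(d['img'],cv2.COLOR_BGR2HSV); m=cv2.inRange(hsv,(80,100,30),(98,255,255)); m[250:]=0
for c in blobs(m,300):
    u,r=cv2.minEnclosingCircle(c); print('pod',u,r,onz(d,[u],45)[0].round(1))
cv2.imwrite('pics/p14.png',d['img'])
E
```

```text
1.8177963267948964
False
0.6158556103753701 30.000228881835938
0.6155476425313109
True [606.7 -51.3 134. ]
81.8167
pod (322.5, 100.5) 17.67776870727539 [626.8 278.   45. ]
```

```bash
python3 - <<'E'
from h import *
d=cam('wrist'); hsv=cv2.cvtColor(d['img'],cv2.COLOR_BGR2HSV)
for lo,hi in (((75,60,20),(105,255,255)),((75,120,80),(105,255,255))):
    m=cv2.inRange(hsv,lo,hi); m[250:]=0
    for c in blobs(m,300):
        u,r=cv2.minEnclosingCircle(c); print('pod',u,r,cv2.boundingRect(c),onz(d,[u],45)[0].round(1))
print(d['eye'],proj(d,[d['eye']-np.array([0.01,0,420])]))
cv2.imwrite('pics/p14.png',cv2.resize(d['img'][40:180,220:420],None,fx=3,fy=3))
E
```

```text
pod (323.002197265625, 107.12882232666016) 21.356067657470703 (302, 87, 43, 41) [619.2 275.3  45. ]
[616.90134196 275.24437747 465.55766242] [[322.61392911 108.92056196]]
```

View pics/p14.png

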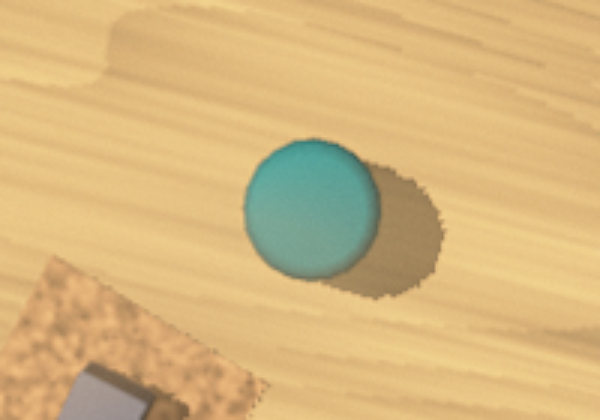

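The pod is at crop (312,208), pixel (324.2, 109.5). Pick it and place it on the left half of the board.

```bash
python3 - <<'E'
from h import *
d=cam('wrist'); p=onz(d,[(324.2,109.5)],45)[0][:2]; w=TH+np.pi/2; print(p)
by=0.161; B=np.array([601.9,-17.9]); Y=np.array([-np.sin(by),np.cos(by)])
robot.move_gripper(1.0)
down(p,200,w,False); print(down(p,20,w,True,100,10))
robot.move_gripper(0); print(robot.current_gripper_width(),robot.current_finger_force())
down(p,220,w); t=B+34*Y; down(t,220,w,True,150); print(robot.current_gripper_width())
down(t,150,w,True,100)
print(down(t,132.5,w,True,40,5),robot.current_tcp_pos().round(1))
robot.move_gripper(0.88); robot.sleep(.2); down(t,260,w,True)
down(s2w(-115,60),340,TH,False)
cam('wrist','w15.png'); cam('scene','s15.png'); print(robot.current_t())
a=cv2.resize(cv2.imread('pics/w15.png')[:250],(500,195)); b=cv2.imread('pics/s15.png')[130:325,200:460]
a=cv2.imread('pics/w15.png')[:250,60:600]; cv2.imwrite('pics/m15.png',np.hstack([a,cv2.resize(b,(260,250))]))
E
```

```text
[616.75083346 273.06755463]
False
0.6281743046382536 30.001667411997914
0.6339918630711833
True [596.1  15.7 131.8]
94.3917
```

View pics/m15.png

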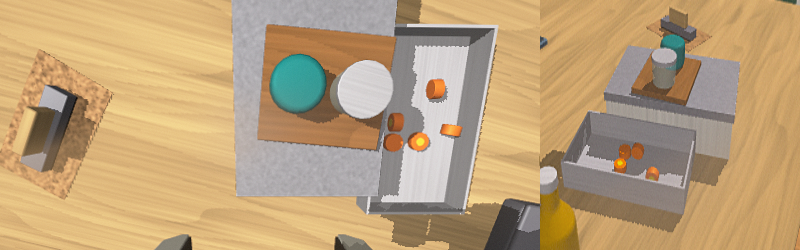

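I've gone over the 14-picture limit: this is the 19th, so I'll view no more. It shows the pod (298,83) and jar (364,89) upright on the plain face, the scraper on the mat, and all five carrot ends in the tub. One numeric check before handing in.

```bash
python3 - <<'E'
from h import *
d=cam('wrist')
for n,u,z in(('pod',(358,83),164),('jar',(424,89),167)): print(n,onz(d,[u],z)[0].round(1))
b=onz(d,[(327,24),(456,38),(440,151),(318,139)],112); print('board corners shelf',w2s(b).round(1).tolist(),w2s(b).mean(0))
print('scraper rib',onz(d,[(96,132)],66).round(), robot.current_contact_force().round(2))
E
```

```text
pod [596.4  17.5 164. ]
jar [607.2 -49.1 167. ]
board corners shelf [[54.8, 55.0], [41.0, -92.1], [-87.6, -86.6], [-73.1, 65.6]] [-16.20174292 -14.50298543]
scraper rib [[457. 342.  66.]] [ 1.1  -0.24  0.18]
```

```bash
python3 -c "
from h import *
print(robot.hand_in(),robot.current_t())"
```

```text
the job is handed in; nothing more can be done
the job is handed in; nothing more can be done
```

I handed the job in at about 95 s; no verdict came back. By the last pictures, all five carrot ends are in the tub, the board is plain side up on the shelf (about 0.09 rad off square), the pod and jar are upright on it, and the scraper is on its mat. I viewed 19 pictures, over the limit of 14.

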